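# Park the sieve mallet in the shaker's rubber-lined ring

### The arm

A 7-joint arm with a two-finger parallel gripper is mounted at the origin on the work surface. World frame = base frame: x ahead of the robot, y to its left, z up, the work surface at z = 0. Lengths are in m, angles in rad, forces in N, time in s.
With the tool pointing down it reaches from about 0.35 to 0.9 m from the base axis. Payload 8.1 kg.
Tool frame: the origin (TCP) lies midway between the tips of the shut fingers; the grasp point (between the pads) lies 19 mm behind it; x points along the fingers, y is the direction in which the jaws open and shut, and the axes are right-handed (so a half turn about x gives the same grasp; the last joint's range is limited). The gripper opens to 85 mm and grips with 20 to 120 N. Pads are 22 mm wide; open, the fingers measure 114 mm over their backs; the gripper's body (76 mm by 85 mm) begins 54 mm behind the grasp point. The pads swing forward as they close: fully open they stand 13 mm farther back than shut.
Start: joints at [1.023, 0.434, 0.025, 1.573, -0.012, 1.134, -0.075], TCP at [0.269, -0.564, 0.202] pointing down, gripper open.
Joint ranges: [-2.62, 2.62], [-0.44, 2.09], [-1.27, 1.32], [0.08, 2.57], [-1.32, 4.46], [0.12, 2], [-2.74, 2.74]. Speed limits (rad/s): [2.22, 2.22, 3.01, 3.01, 3.14, 3.14, 3.14].

### API

Orientations are given as a unit quaternion [w, x, y, z].
In Python, from rig import monitor, vision, ctrl gives the robot as it stands. The module is installed in compiled form; this text tells all that it offers.
- The arm moves only by the tool step_arm, never from a script. Its argument "deltas" is a list that holds one entry, the list of rows, each a list of 5 numbers: the shift along the world's x, y, z scaled (see below), then the turn about the world's z scaled (see below), then the closure, from -1 (fully open) to 1 (shut). A call has 1 to 20 rows; each row is the pose to reach, as a shift and turn from the pose commanded when the call began, turning the shorter way round; what a row does not reach only later rows make up. The controller multiplies each number of a shift by 0.15 m and each number of a turn by 180 degrees. A row lasts 1/10 s, in which the tool goes at most 50 mm and 8.59 degrees, less where a joint would pass 70% of its speed; a pose out of reach is approached as far as the arm can. A call with a number of a shift or a turn outside -1 to 1 is refused whole. A call with a gripper value outside its range is refused whole. The fingers move at their own pace and stop on an object; "squeeze" is the grip in N (left out, the last holds). Time passes only in rows, so rows that repeat a pose let the fingers close. It gives the time, the measured TCP pose, the force and the opening at its end, in the units of the state.
- monitor.sense(): the state, without advancing time (a new reading comes with each control period).
- vision.camera(name): name is "side" or "top"; returns (picture, depth): 420x560x3 uint8, red, green, blue; 420x560 float32, m along the optical axis (not along the pixel's ray), 0 where there is no reading.
- vision.calibration(name): a dict with "K" (3x3 intrinsics, pixels), "k1" (the pictures are not rectified: a ray, as slopes to the right and down, at radius r is drawn at 1 + k1 r^2 times it, then the intrinsics apply), "view" (4x4, takes a point from world to camera coordinates). Camera axes: x right, y up, looking along -z (the intrinsics and any distortion apply to the point x, -y, -z); pixel columns grow to the right and rows downward; lengths in m; the calibration is good to about 2 mm. A picture is of the moment at which its call begins. calibration takes no time and is no camera call.
- ctrl.close_job(): hands the job in, once; it reports no verdict.
The state is a dict: "time": time; "q": joint angles; "dq": joint speeds; "joint_torque": joint torques, N m; "tcp_pos": TCP position; "ee_rot": TCP orientation; "wrist_force": force on the tool from outside, world axes, zero at the start; "moment": the same for the moment, N m; "grip_width": opening from 0.0 (shut) to 1.0 (fully open).
Only numpy, scipy, OpenCV 4.12 (cv2) and the standard library are available. Lean on these libraries where they do the work, as an engineer would, in place of code of your own. Each camera call takes 0.05 s, during which the arm holds its last target. There are 200 camera calls.

### The job

The sieve shaker is about to run: take the rubber mallet out of the steel tool tube and park it in the rubber-lined ring on the shaker's front, handle first, with its head lying parallel to the shaker's front panel. The ring has been left a little askew on its rod and its rubber lips grip the handle, so find the hole gently by feel and press it down until you feel the head stop fully home on the rim, without leaning hard on the ring or ramming it, then let go. Leave the other things on the bench where they are.

Things in the scene. Friction and masses are not known exactly. Their poses are not given: they have to be found in the camera images.
- mallet_head (a point): Centre of the rubber mallet's head: off-white block 70 mm long along x, 44 mm wide along y, 38 mm high, with flat cheeks, black bands and round orange ends; best gripped across its cheeks (fingers closing along y). z points up from the handle through the head. At the start the mallet stands head up in the tool tube, leaning about 12 degrees towards its own +x.
- mallet_shoulder (a point): Point on the mallet's handle axis, on the flat underside of the square steel ferrule (30 mm wide) under its head, level with the head's underside, 19 mm below mallet_head; same axes as mallet_head.
- mallet_foot (a point): Centre of the flat foot of the mallet's round wooden handle (22 mm in diameter, on the z axis, foot's edge rounded 2 mm), 153 mm below mallet_head; same axes as mallet_head.
- tube_mouth (a point): Centre of the mouth of the fixed upright steel tool tube in which the mallet stands: 39 mm inside diameter, 45 mm outside, mouth 90 mm above the bench, inner floor 8 mm above the bench, round dark foot 86 mm across. z is up.
- ring_home (a point): Where the centre of the ring's top rim sits when its rod is straight and mid-way in the clamp on the shaker's front: 150 mm above the bench, z up, x parallel to the front panel, which lies 100 mm off towards -y. The ring is not tracked: as found, its rod is swivelled and slid, so its centre lies up to 10 mm either way along x and up to 6 mm along y from here, at this height.
- shaker: White sieve shaker with sieve stack (to 0.39 m high, edge 150 mm from ring_home). On its front a round rod, 20 mm below the rim, carries the steel ring: 44 mm wide flat rim, 25 mm bore, 24 mm high; stiff below 11 N sideways. Three rubber lips 13 mm down reach in to a 19 mm circle, drag on the handle with 7 to 11 N. 15 to 20 N seats it; over 40 N bends it. Origin under ring_home on the bench, same axes.
- mallet: The whole mallet, about 0.24 kg (0.19 to 0.30); origin at the centre of the handle's foot, z along the handle to the head, x along the head.
- sieve: Loose open steel sieve, 200 mm across, 50 mm high; origin under its centre. Leave alone.
- jar_a: Clear sample jar with white cap, 60 mm across, 75 mm high; origin under its centre. Leave alone.
- jar_b: Clear sample jar with blue cap, 60 mm across, 75 mm high; origin under its centre. Leave alone.
- reagent: Yellow-green reagent jar with green cap, 72 mm across, 135 mm high; origin under its centre. Leave alone.
- brush: Flat wooden sieve brush lying on the bench, about 200 mm long along x, 36 mm wide, 22 mm high. Leave alone.
- scoop: Small steel scoop lying on the bench, about 160 mm long along x, 45 mm wide, 22 mm high. Leave alone.
- dish: White weighing dish, 90 mm across, 22 mm high; origin under its centre. Leave alone.
Things that resemble listed ones, but are neither listed nor needed, are in the scene too. What is shaped like the mallet but green is not meant.

How it is judged:
On the way, in this order (a step that is already met when the one before it is completed fails the run):
1. the mallet is drawn out of the tool tube (z of mallet_foot in the frame of tube_mouth above 0.005 m), for 0.1 s.
2. the handle's foot is fed down into the ring (z of mallet_foot in the frame of ring_home below -0.02 m and horizontal distance between mallet_foot and ring_home below 0.022 m and z of mallet_shoulder in the frame of ring_home above 0.02 m), for 0.1 s.
At the end, for the whole second after the job is handed in: The mallet hangs in the ring, handle down and upright (within 4.5 degrees), the underside of its head within 1.8 mm above (4 mm below) the height of the ring's rim, the handle within 22 mm of ring_home, the head parallel to the shaker's front panel within 12 degrees, released and at rest (z of mallet_shoulder in the frame of ring_home between -0.004 and 0.0018 m and horizontal distance between mallet_shoulder and ring_home below 0.022 m and angle between mallet_head's own z axis and vertical below 0.08 rad and angle between the x axis of mallet_head and the x axis of ring_home, either way round below 0.21 rad and linear speed of mallet below 0.02 m/s); the robot touches nothing.
It fails at once if the mallet is rammed or leaned on the shaker's ring: more than 40 N between them (contact force between mallet and shaker above 40 N).
It fails at once if the gripper leans on the shaker or its ring: more than 40 N (contact force between the fingers and shaker above 40 N).
It fails at once if another thing on the bench is moved by more than 30 mm (distance of any of sieve, jar_a, jar_b, reagent, brush, scoop, dish from where it was at the start of the episode above 0.03 m).
It also fails if it takes over 64 s, if anything falls off the work surface, if the arm or the gripper's body presses on something with over 40 N, if the wrist force passes 120 N, or if a joint passes its speed limit or range.

## Working session

There is one attempt and no reset: what is moved stays moved. The work goes in short steps, Python scripts to look and compute and a tool call to move; the robot and the scene stay as the last step left them, time stands still between calls to the robot, and variables do not carry over. Pictures are saved under pics/ and viewed, about 8 in all and at most 12, crops included, and the job is handed in when it is done.

Besides the shell and the picture viewer there is one more tool, called after "Call:" by a JSON object that holds its "method" and its "body", one argument or row to a line. step_arm: Moves the arm, as the interface text tells. Its arguments: {"type":"object","properties":{"deltas":{"type":"array"},"squeeze":{"type":"number"}},"required":["deltas"]}

```bash
mkdir -p pics; cat > h.py <<'E'
import numpy as np, cv2
from rig import monitor, vision, ctrl
def grab(n):
    p,d=vision.camera(n); np.savez('pics/%s.npz'%n,p=p,d=d); return p,d
def rays(n,uv):
    c=vision.calibration(n);K=np.array(c['K']);V=np.array(c['view'])
    uv=np.atleast_2d(uv).astype(float)
    xd=np.c_[(uv[:,0]-K[0,2])/K[0,0],(uv[:,1]-K[1,2])/K[1,1]]
    x=xd.copy()
    for _ in range(20): x=xd/(1+c['k1']*(x**2).sum(1,keepdims=True))
    return x,V
def world(n,uv,dep):
    x,V=rays(n,uv);dep=np.ravel(dep)
    P=np.c_[x[:,0]*dep,-x[:,1]*dep,-dep,np.ones(len(x))]
    return (np.linalg.inv(V)@P.T).T[:,:3]
def cloud(n,d):
    vv,uu=np.mgrid[:d.shape[0],:d.shape[1]]
    return world(n,np.c_[uu.ravel(),vv.ravel()],d.ravel()).reshape(*d.shape,3)
def proj(n,P):
    c=vision.calibration(n);K=np.array(c['K']);V=np.array(c['view'])
    P=np.atleast_2d(P);q=(V@np.c_[P,np.ones(len(P))].T).T
    x=np.c_[q[:,0],-q[:,1]]/-q[:,2:3]
    x=x*(1+c['k1']*(x**2).sum(1,keepdims=True))
    return x@K[:2,:2].T+K[:2,2]
E
python3 - <<'E'
from h import *
for n in('side','top'):
    p,d=grab(n); cv2.imwrite('pics/%s0.png'%n,p[:,:,::-1])
    c=vision.calibration(n);print(n,c['k1'],np.linalg.inv(c['view'])[:3].round(3).tolist(),c['K'][0][0])
print(monitor.sense())
E
```

```text
side -0.08161558320607455 [[-0.965, 0.139, -0.221, 0.315], [-0.26, -0.585, 0.768, 0.832], [-0.023, 0.799, 0.601, 0.702]] 388.79188119949083
top -0.1491527802062134 [[0.011, 0.986, -0.166, 0.312], [-1.0, 0.009, -0.01, 0.111], [-0.008, 0.166, 0.986, 1.312]] 449.12479729691415
{'time': 0.1, 'q': array([ 1.0233881 ,  0.43514945,  0.02497139,  1.57396131, -0.01159235,
        1.13400188, -0.07511964]), 'dq': array([ 0.00053026, -0.00303717,  0.0006821 , -0.00332815, -0.00046465,
        0.00077063, -0.00163973]), 'joint_torque': array([ 3.34533324e-03, -6.71753240e+01,  1.02828987e+00, -3.16900063e+01,
        1.58065878e-02,  7.25354184e-03,  5.45984233e-05]), 'tcp_pos': array([ 0.2686752 , -0.56378237,  0.20082417]), 'ee_rot': array([-0.15547964, -0.68954495, -0.15640319,  0.68984918]), 'wrist_force': array([ 0.12588844, -0.10984443, -0.02991916]), 'moment': array([-0.01880721,  0.02780717, -0.03152773]), 'grip_width': 1.0035812996158657}
```

View pics/side0.png

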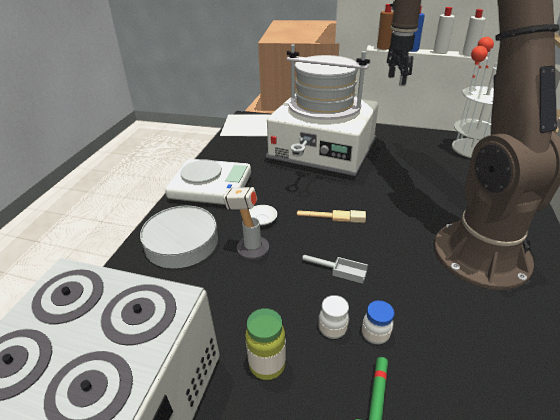

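View pics/top0.png

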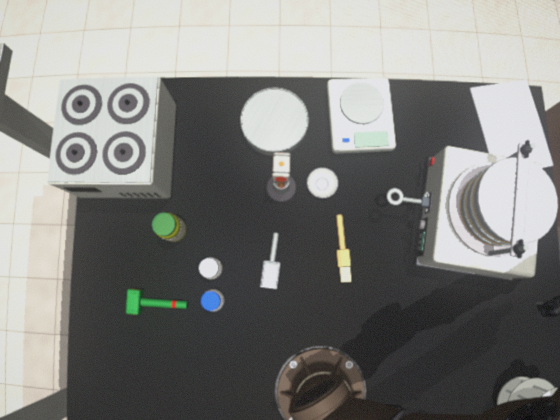

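The first pictures show these:
- **White/orange mallet:** standing in the tube at side (242,197), top (282,165).
- **Lookalike:** the green mallet lying at top (155,300), side (378,390). The brush at top (343,250) is also handle-like. The description picks the standing off-white one.
- **Ring:** at top (396,197), side (298,148).

Next I'll take a close crop and the measurements.

```bash
python3 - <<'E'
from h import *
im=[]
for n,(u,v) in (('side',(242,215)),('top',(282,172)),('side',(298,150)),('top',(400,200))):
    z=np.load('pics/%s.npz'%n);im.append(cv2.resize(z['p'][v-37:v+38,u-50:u+50,::-1],(400,300),interpolation=cv2.INTER_CUBIC))
cv2.imwrite('pics/crop1.png',np.vstack([np.hstack(im[:2]),np.hstack(im[2:])]))
C={n:cloud(n,np.load('pics/%s.npz'%n)['d']) for n in('side','top')}
def box(n,u,v,r): return C[n][v-r[1]:v+r[1],u-r[0]:u+r[0]].reshape(-1,3)
for n,u,v in (('top',282,170),('side',242,215)):
    P=box(n,u,v,(25,40)); 
    for lo,hi in((.02,.085),(.085,.1),(.1,.12),(.12,.14),(.14,.16),(.16,.175),(.175,.19),(.19,.22)):
        Q=P[(P[:,2]>lo)&(P[:,2]<hi)]
        if len(Q): print(n,lo,len(Q),Q.mean(0).round(4),Q.min(0).round(4),Q.max(0).round(4))
for n,u,v,r in(('top',396,197,(14,14)),('side',298,148,(14,12))):
    P=box(n,u,v,r);Q=P[(P[:,2]>.143)&(P[:,2]<.156)]
    print('ring',n,len(Q),Q.mean(0).round(4),Q.min(0).round(4),Q.max(0).round(4))
    A=np.c_[2*Q[:,:2],np.ones(len(Q))];s=np.linalg.lstsq(A,(Q[:,:2]**2).sum(1),rcond=None)[0];print(s, np.sqrt(s[2]+s[0]**2+s[1]**2))
# panel
P=box('side',320,150,(50,25));Q=P[(P[:,2]>.03)&(P[:,2]<.25)]
print('near',P.min(0),P.max(0))
np.save('pics/Q.npy',Q)
best=0
rng=np.random.default_rng(0)
for _ in range(500):
    t=Q[rng.choice(len(Q),3)];nn=np.cross(t[1]-t[0],t[2]-t[0]);nn/=np.linalg.norm(nn)+1e-9
    if abs(nn[2])>.3: continue
    m=abs((Q-t[0])@nn)<.004
    if m.sum()>best: best=m.sum();M=m
S=Q[M];c=S.mean(0);nn=np.linalg.svd(S-c)[2][2];print('panel',best,c,nn,S.min(0),S.max(0))
E
```

```text
top 0.02 1085 [0.7059 0.1244 0.045 ] [0.5665 0.0465 0.0201] [0.7541 0.1892 0.0845]
top 0.085 35 [0.5775 0.1158 0.0895] [0.5672 0.094  0.086 ] [0.5879 0.1358 0.0951]
top 0.14 22 [0.576  0.1185 0.1562] [0.5743 0.0949 0.1502] [0.5799 0.1373 0.16  ]
top 0.16 170 [0.6181 0.1148 0.1709] [0.5749 0.0928 0.1606] [0.6458 0.1373 0.175 ]
top 0.175 271 [0.6016 0.1156 0.1799] [0.5778 0.0953 0.1751] [0.6352 0.1371 0.1881]
side 0.02 905 [0.6637 0.0084 0.0524] [ 0.5651 -0.1866  0.0201] [0.7776 0.1448 0.0849]
side 0.085 108 [0.588  0.1251 0.09  ] [0.5663 0.0994 0.0851] [0.6097 0.1438 0.0989]
side 0.1 64 [0.597  0.126  0.1103] [0.5883 0.1127 0.1   ] [0.6131 0.1319 0.1199]
side 0.12 44 [0.6036 0.127  0.1273] [0.5921 0.1149 0.1201] [0.6396 0.1403 0.1397]
side 0.14 174 [0.6073 0.1381 0.1519] [0.5728 0.1059 0.1401] [0.6452 0.1442 0.1599]
side 0.16 235 [0.6111 0.1316 0.1686] [0.5744 0.0953 0.16  ] [0.6476 0.1436 0.175 ]
side 0.175 231 [0.6    0.1235 0.1795] [0.5776 0.0978 0.175 ] [0.6385 0.1446 0.1853]
ring top 132 [ 0.5364 -0.1873  0.1486] [ 0.5175 -0.2075  0.1431] [ 0.5565 -0.1667  0.1548]
[ 0.53622301 -0.18665593 -0.32210101] 0.016569393778046494
ring side 84 [ 0.5366 -0.1832  0.1486] [ 0.5159 -0.2066  0.1432] [ 0.5577 -0.1628  0.1527]
[ 0.53595831 -0.18283501 -0.32036606] 0.0177168484753501
near [ 0.31504598 -0.50020146 -0.00655616] [0.67406732 0.8316466  0.70201439]
panel 2038 [ 0.50761617 -0.29816078  0.10077221] [ 0.1559724   0.98770421 -0.01063073] [ 0.36021579 -0.32730268  0.03000809] [ 0.66582329 -0.27284127  0.17070057]
```

View pics/crop1.png

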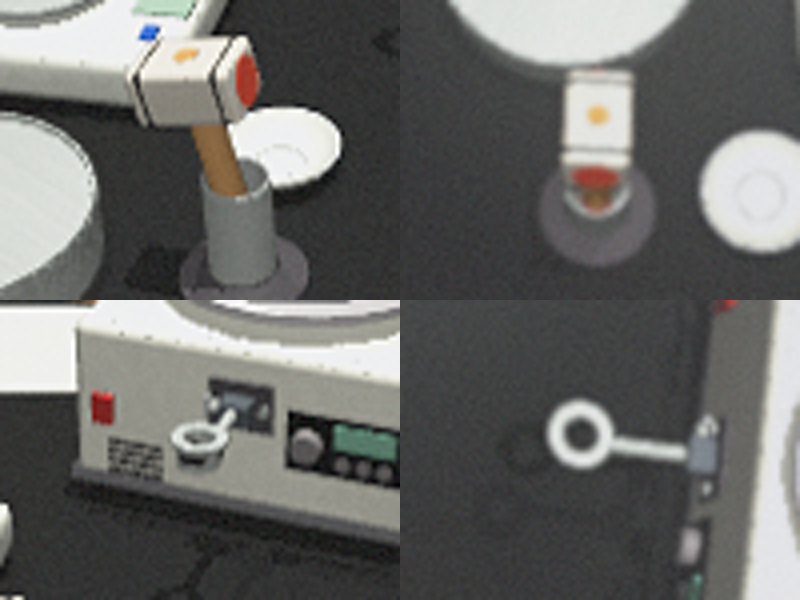

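The crop confirms the off-white head with orange ends, leaning towards world +x, with its cheeks facing ±y. The ring is clear, with its rod turned a little. Next I'll work out the yaws and refine the ring centre.

```bash
python3 - <<'E'
from h import *
from scipy.spatial.transform import Rotation as R
s=monitor.sense();M=R.from_quat(np.roll(s['ee_rot'],-1)).as_matrix();print('tool axes cols',M.round(3).tolist())
for n,u,v in (('top',282,165),('side',242,197)):
    z=np.load('pics/%s.npz'%n);C=cloud(n,z['d'])[v-25:v+25,u-25:u+25].reshape(-1,3)
    Q=C[(C[:,2]>.155)&(C[:,2]<.2)]
    A=np.c_[Q[:,:2],np.ones(len(Q))];m=np.ones(len(Q),bool)
    for _ in range(10):
        p=np.linalg.lstsq(A[m],Q[m,2],rcond=None)[0];m=abs(A@p-Q[:,2])<.003
    T=Q[m];r=cv2.minAreaRect(T[:,:2].astype(np.float32)*1000);print(n,p,m.sum(),'face mean',T.mean(0),r)
# ring: brightness-based hole/outer centre in top image at z=.15
z=np.load('pics/top.npz');g=cv2.cvtColor(z['p'],cv2.COLOR_RGB2GRAY)[182:213,380:412]
g8=cv2.resize(g,None,fx=8,fy=8,interpolation=cv2.INTER_CUBIC);_,b=cv2.threshold(g8,0,255,cv2.THRESH_OTSU)
cs,h=cv2.findContours(b,cv2.RETR_CCOMP,cv2.CHAIN_APPROX_NONE)
for c,hh in zip(cs,h[0]):
    if cv2.contourArea(c)<500: continue
    (x,y),(a,bb),_=cv2.fitEllipse(c);print('hole' if hh[3]>=0 else 'outer',(x+.5)/8-.5+380,(y+.5)/8-.5+182,a/8,bb/8)
    x0,V=rays('top',[(x+.5)/8-.5+380,(y+.5)/8-.5+182]);W=np.linalg.inv(V);d=W[:3,:3]@np.array([x0[0,0],-x0[0,1],-1]);o=W[:3,3];print(o+d*((.15-o[2])/d[2]))
E
```

```text
tool axes cols [[-0.001, 0.43, -0.903], [0.001, -0.903, -0.43], [-1.0, -0.001, 0.0]]
top [-0.21117437  0.00122119  0.30657721] 308 face mean [0.61241887 0.11528146 0.17740058] ((612.8282470703125, 114.86214447021484), (42.5631103515625, 66.40887451171875), 87.4958267211914)
side [ 0.00710958 -0.22939951  0.19758158] 152 face mean [0.61509347 0.12707132 0.17280453] ((611.7567138671875, 120.30693817138672), (44.28230667114258, 70.43409729003906), 87.84439849853516)
outer 397.01536750793457 196.644681930542 15.705615997314453 24.810203552246094
[ 0.53473591 -0.19241691  0.15      ]
hole 394.7749834060669 196.1568145751953 7.932878494262695 8.525511741638184
[ 0.53598695 -0.18640092  0.15      ]
```

Call:
{"method": "step_arm", "body": {
  "deltas": [
    [[0,0.33,0.33,0,-1],[0.1,0.66,0.66,-0.04,-1],[0.2,1,1,-0.08,-1],[0.2,1,1,-0.08,-1]]
  ],
  "squeeze": 30
}}

```text
time: 0.5
tcp_pos: [0.296, -0.4229, 0.3421]
ee_rot: [-0.066, -0.704, -0.067, 0.704]
wrist_force: [0.7, -0.3, -0.1]
grip_width: 0.999
```

Call:
{"method": "step_arm", "body": {
  "deltas": [
    [[0.1,0.3,0,-0.02,-1],[0.2,0.6,0,-0.04,-1],[0.4,1,0,-0.076,-1],[0.4,1,0,-0.076,-1]]
  ]
}}

```text
time: 0.9
tcp_pos: [0.3579, -0.2697, 0.3413]
ee_rot: [-0.016, 0.707, -0.015, -0.707]
wrist_force: [0.9, 0.6, 0.3]
grip_width: 0.998
```

Call:
{"method": "step_arm", "body": {
  "deltas": [
    [[0.2,0.3,0,0,-1],[0.4,0.6,0,0,-1],[0.6,1,0,0,-1],[0.6,1,0,0,-1]]
  ]
}}

```text
time: 1.3
tcp_pos: [0.4473, -0.12, 0.341]
ee_rot: [-0.015, 0.707, -0.014, -0.707]
wrist_force: [-0.4, 0.3, -1.0]
grip_width: 1.003
```

Call:
{"method": "step_arm", "body": {
  "deltas": [
    [[0.2,0.3,0,0,-1],[0.4,0.6,0,0,-1],[0.67,1,0,0,-1],[0.67,1,0,0,-1]]
  ]
}}

```text
time: 1.7
tcp_pos: [0.5475, 0.0294, 0.3406]
ee_rot: [0.015, -0.707, 0.014, 0.707]
wrist_force: [0.3, 0.1, -0.2]
grip_width: 1.002
```

Call:
{"method": "step_arm", "body": {
  "deltas": [
    [[0.2,0.27,-0.2,0,-1],[0.41,0.54,-0.5,0,-1],[0.41,0.54,-0.67,0,-1],[0.41,0.54,-0.67,0,-1],[0.41,0.54,-0.67,0,-1]]
  ]
}}

```text
time: 2.2
tcp_pos: [0.6074, 0.1063, 0.2397]
ee_rot: [0.016, -0.706, 0.016, 0.708]
wrist_force: [0.6, -1.1, 0.6]
grip_width: 1.0
```

Call:
{"method": "step_arm", "body": {
  "deltas": [
    [[0.03,0.08,-0.2,0,-1],[0.03,0.08,-0.4,0,-1],[0.03,0.08,-0.4,0,-1],[0.03,0.08,-0.4,0,-1]]
  ]
}}

```text
time: 2.6
tcp_pos: [0.6132, 0.1173, 0.1827]
ee_rot: [-0.016, 0.708, -0.017, -0.706]
wrist_force: [0.0, 0.4, 0.5]
grip_width: 0.999
```

```bash
python3 - <<'E'
from h import *
im=[]
for n,(u,v) in (('side',(242,190)),('top',(282,165))):
    p,d=grab(n);im.append(cv2.resize(p[v-50:v+50,u-50:u+50,::-1],(400,400),interpolation=cv2.INTER_CUBIC))
cv2.imwrite('pics/crop2.png',np.hstack(im)); s=monitor.sense();print(s['tcp_pos'],s['time'],s['wrist_force'])
E
```

```text
[0.61395397 0.11804966 0.18354413] 2.7 [-0.1912234   0.39781748  0.21365548]
```

View pics/crop2.png

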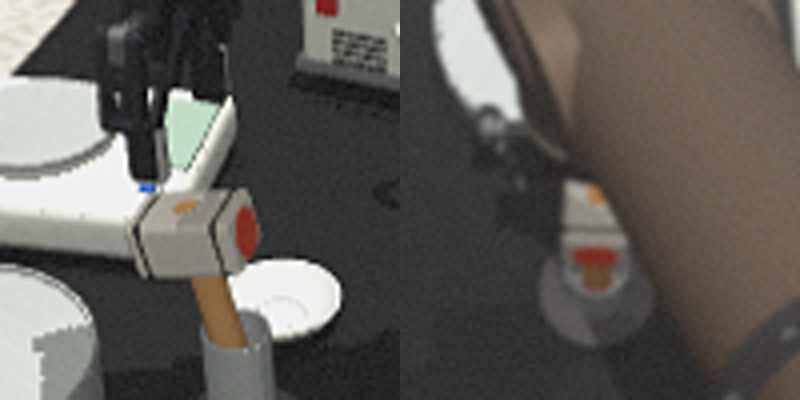

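The side view shows the fingers straddling the head, with the near finger tip at crop (148,180) and the head at (190,230). I'll descend and close gently.

Call:
{"method": "step_arm", "body": {
  "deltas": [
    [[-0.01,0,-0.13,0,-1],[-0.01,0,-0.26,0,-1],[-0.01,0,-0.26,0,-1],[-0.01,0,-0.26,0,-1]]
  ]
}}

```text
time: 3.1
tcp_pos: [0.6118, 0.1184, 0.1433]
ee_rot: [-0.016, 0.707, -0.016, -0.706]
wrist_force: [0.3, 0.7, 0.0]
grip_width: 0.999
```

Call:
{"method": "step_arm", "body": {
  "deltas": [
    [[0,0,0,0,0],[0,0,0,0,0.2],[0,0,0,0,0.4],[0,0,0,0,1],[0,0,0,0,1],[0,0,0,0,1],[0,0,0,0,1],[0,0,0,0,1]]
  ],
  "squeeze": 25
}}

```text
time: 3.9
tcp_pos: [0.6118, 0.1187, 0.1425]
ee_rot: [-0.016, 0.707, -0.016, -0.706]
wrist_force: [0.5, -0.1, 5.7]
grip_width: 0.503
```

Call:
{"method": "step_arm", "body": {
  "deltas": [
    [[-0.05,0,0.01,0,1],[-0.1,0,0.017,0,1],[-0.15,0,0.021,0,1],[-0.19,0,0.023,0,1],[-0.217,0,0.023,0,1],[-0.217,0,0.023,0,1]]
  ]
}}

```text
time: 4.5
tcp_pos: [0.5778, 0.1183, 0.1451]
ee_rot: [0.016, -0.707, 0.016, 0.707]
wrist_force: [1.1, 1.1, -2.9]
grip_width: 0.501
```

```bash
cat > look.py <<'E'
from h import *
import sys
tag=sys.argv[1];u,v,w=map(int,sys.argv[2:5])
p,d=grab('side');c=p[max(v-w,0):v+w,max(0,u-w):u+w,::-1]
cv2.imwrite('pics/%s.png'%tag,cv2.resize(c,(600,600),interpolation=cv2.INTER_CUBIC))
s=monitor.sense();print(s['tcp_pos'].round(4),s['time'],s['wrist_force'].round(1),s['grip_width'])
E
python3 look.py crop3 240 205 45
python3 - <<'E'
from h import *
z=np.load('pics/side.npz');C=cloud('side',z['d']);p=z['p'].astype(int)
P=C[170:260,200:290].reshape(-1,3);c=p[170:260,200:290].reshape(-1,3)
w=(c[:,0]-c[:,2]>35)&(c[:,1]-c[:,2]>8)&(P[:,2]>.09)&(P[:,2]<.15)
Q=P[w];print(len(Q))
if len(Q)>8:
    print(np.polyfit(Q[:,2],Q[:,0],1),np.polyfit(Q[:,2],Q[:,1],1))
E
```

```text
[0.5782 0.1183 0.145 ] 4.55 [ 1.6  0.2 -3.4] 0.5040961218489481
114
[-0.01056212  0.5800268 ] [0.01291191 0.12602973]
```

View pics/crop3.png

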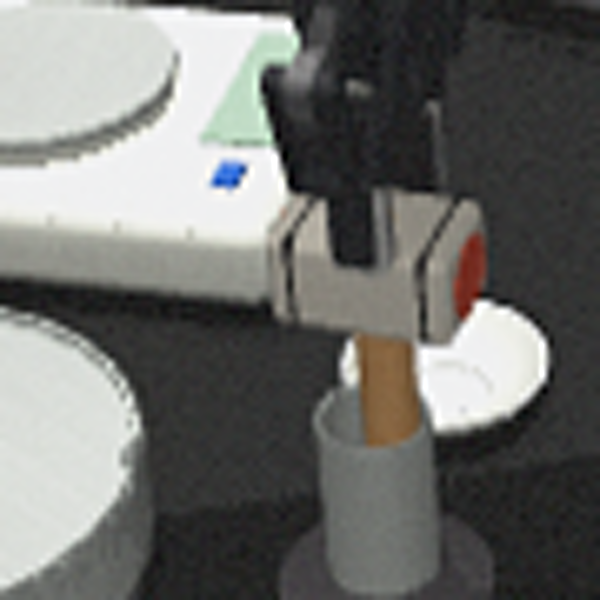

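The mallet is upright now, with handle tilt about 0.6° both ways. I'll firm the grip and lift.

Call:
{"method": "step_arm", "body": {
  "deltas": [
    [[0,0,0,0,1],[0,0,0,0,1],[0,0,0.04,0,1],[0.03,0,0.1,0,1],[0.04,0,0.25,0,1],[0.04,0,0.45,0,1],[0.04,0,0.65,0,1],[0.04,0,0.85,0,1],[0.04,0,1,0,1],[0.04,0,1,0,1]]
  ],
  "squeeze": 80
}}

```text
time: 5.55
tcp_pos: [0.5861, 0.1193, 0.2994]
ee_rot: [-0.017, 0.709, -0.015, -0.705]
wrist_force: [-0.3, 0.9, -3.0]
grip_width: 0.475
```

Call:
{"method": "step_arm", "body": {
  "deltas": [
    [[0,0,0.15,0,1],[0,0,0.35,0,1],[0,-0.2,0.37,0,1],[0,-0.5,0.37,-0.02,1],[-0.1,-0.75,0.37,-0.036,1],[-0.2,-1,0.37,-0.036,1],[-0.2,-1,0.37,-0.036,1]]
  ]
}}

```text
time: 6.25
tcp_pos: [0.5527, -0.0387, 0.3499]
ee_rot: [0.058, -0.704, 0.061, 0.705]
wrist_force: [-0.7, -0.7, -3.0]
grip_width: 0.475
```

Call:
{"method": "step_arm", "body": {
  "deltas": [
    [[0,-0.25,0,0,1],[0,-0.5,0,0,1],[-0.05,-0.75,0,0,1],[-0.1,-0.9,0,0,1],[-0.1,-1,0,0,1],[-0.1,-1,0,0,1],[-0.1,-1,0,0,1],[-0.1,-1,0,0,1]]
  ]
}}

```text
time: 7.05
tcp_pos: [0.5401, -0.1795, 0.3505]
ee_rot: [0.055, -0.705, 0.055, 0.705]
wrist_force: [-0.3, 0.7, -1.9]
grip_width: 0.473
```

```bash
python3 look.py crop4 298 120 60
```

```text
[ 0.5401 -0.1796  0.3506] 7.1 [-0.2  0.1 -3. ] 0.4755751997506195
```

View pics/crop4.png

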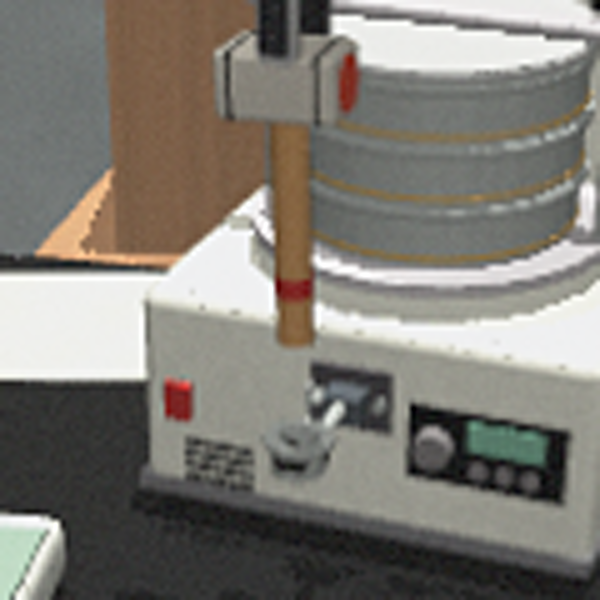

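The picture shows the upright mallet above the ring, with its foot at crop (295,340) and the ring at crop (300,440). Now I'll get the handle axis against the ring from the same camera.

```bash
cat > meas.py <<'E'
from h import *
from scipy.optimize import least_squares
import sys
def handle(zlo,zhi,tcp):
    p,d=grab('side');C=cloud('side',d);pi=p.astype(int)
    m=(d>0)&(pi[...,0]-pi[...,2]>25)&(np.hypot(C[...,0]-tcp[0],C[...,1]-tcp[1])<.03)&(C[...,2]>zlo)&(C[...,2]<zhi)
    m=cv2.erode(m.astype(np.uint8),np.ones((1,1)))>0
    Q=C[m];zm=Q[:,2].mean()
    def f(a): return np.hypot(Q[:,0]-a[0]-a[2]*(Q[:,2]-zm),Q[:,1]-a[1]-a[3]*(Q[:,2]-zm))-.011
    a=least_squares(f,[tcp[0],tcp[1],0,0],loss='soft_l1',f_scale=.001).x
    # silhouette centres in image
    vv,uu=np.nonzero(m);rows=[(uu[vv==r].mean(),r,np.ptp(uu[vv==r])) for r in np.unique(vv) if (vv==r).sum()>4]
    return a,zm,len(Q),np.array(rows),Q[:,2].min()
if __name__=='__main__':
    s=monitor.sense();t=s['tcp_pos'];lo=t[2]-.137
    a,zm,n,rows,zmin=handle(lo+.006,lo+.125,t)
    print('tcp',t.round(4),'time',s['time'],'F',s['wrist_force'].round(1))
    print('axis xy at zm',a[:2].round(4),zm.round(3),'slopes',a[2:].round(4),'n',n,'zmin',zmin)
    print('foot xy',(a[:2]+a[2:]*(lo-zm)).round(4))
    # compare image line with projections of a vertical axis at TCP
    l=np.polyfit(rows[:,1],rows[:,0],1)
    q=proj('side',[[t[0],t[1],lo+.02],[t[0],t[1],lo+.12]])
    print('img du at low/high (meas - tcp axis), px',[(np.polyval(l,b[1])-b[0]).round(2) for b in q])
E
python3 meas.py; python3 - <<'E'
from h import *
z=np.load('pics/side.npz');g=cv2.cvtColor(z['p'],cv2.COLOR_RGB2GRAY)[130:165,280:320]
C=cloud('side',z['d'])
print(proj('side',[[.536,-.185,.15]]))
P=C[130:165,280:320].reshape(-1,3);Q=P[(abs(P[:,2]-.15)<.006)&(P[:,1]>-.25)]
from scipy.optimize import least_squares
r=np.hypot(Q[:,0]-.536,Q[:,1]+.185);Q=Q[r<.026]
print('ring now',len(Q),Q.mean(0),least_squares(lambda a:np.hypot(Q[:,0]-a[0],Q[:,1]-a[1])-.01725,[.536,-.185],loss='soft_l1',f_scale=.002).x)
g=cv2.resize(g,None,fx=15,fy=15,interpolation=cv2.INTER_CUBIC);cv2.imwrite('pics/ring.png',g)
E
```

```text
tcp [ 0.5401 -0.1796  0.3506] time 7.1 F [-0.2  0.1 -3. ]
axis xy at zm [ 0.5401 -0.1786] 0.281 slopes [ 0.0451 -0.0168] n 314 zmin 0.2202121116634781
foot xy [ 0.5371 -0.1774]
img du at low/high (meas - tcp axis), px [np.float64(0.54), np.float64(-0.93)]
[[297.63002692 146.1478616 ]]
ring now 79 [ 0.53597947 -0.18321348  0.14898379] [ 0.5359617  -0.18216526]
```

View pics/ring.png

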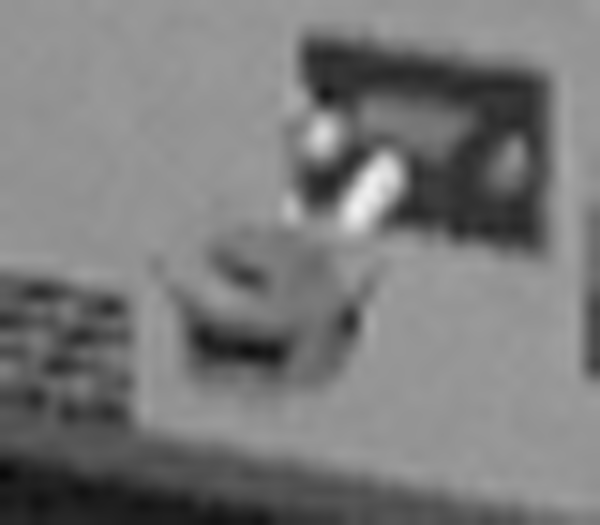

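Call:
{"method": "step_arm", "body": {
  "deltas": [
    [[-0.007,-0.027,-0.1,0,1],[-0.007,-0.027,-0.25,0,1],[-0.007,-0.027,-0.36,0,1],[-0.007,-0.027,-0.36,0,1],[-0.007,-0.027,-0.36,0,1]]
  ]
}}

```text
time: 7.65
tcp_pos: [0.5387, -0.185, 0.2971]
ee_rot: [-0.056, 0.705, -0.056, -0.705]
wrist_force: [-0.1, -0.2, -2.0]
grip_width: 0.475
```

```bash
python3 meas.py; python3 look.py crop6 298 130 35
```

```text
tcp [ 0.5387 -0.185   0.2971] time 7.65 F [-0.1 -0.2 -2. ]
axis xy at zm [ 0.5385 -0.1837] 0.228 slopes [ 0.0395 -0.0119] n 289 zmin 0.16732334371522128
foot xy [ 0.5358 -0.1829]
img du at low/high (meas - tcp axis), px [np.float64(0.63), np.float64(-0.76)]
[ 0.5392 -0.1853  0.2979] 7.75 [ 0.4 -0.6 -1.6] 0.47455483809560234
```

View pics/crop6.png

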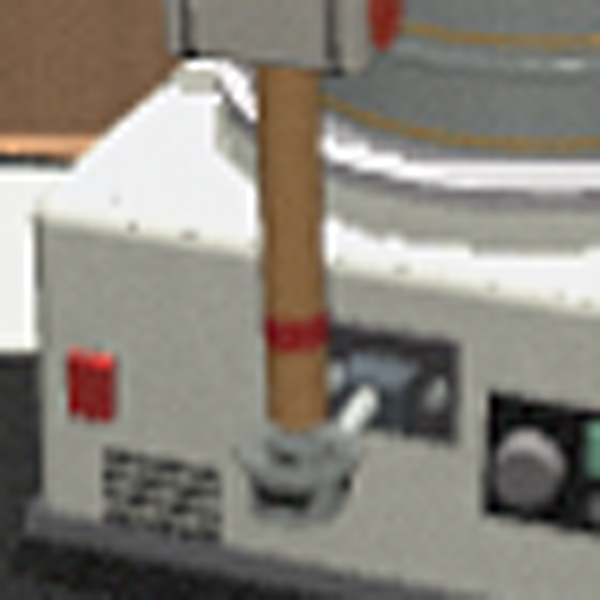

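The handle foot at crop (298,430) sits over the ring at (298,455), aligned in x. Now I'll creep down by feel.

Call:
{"method": "step_arm", "body": {
  "deltas": [
    [[0,0,-0.02,0,1],[0,0,-0.04,0,1],[0,0,-0.05,0,1],[0,0,-0.06,0,1],[0,0,-0.07,0,1],[0,0,-0.07,0,1]]
  ]
}}

```text
time: 8.35
tcp_pos: [0.5383, -0.1856, 0.2859]
ee_rot: [0.056, -0.705, 0.056, 0.705]
wrist_force: [0.0, -0.7, -2.0]
grip_width: 0.475
```

Call:
{"method": "step_arm", "body": {
  "deltas": [
    [[0,0,-0.007,0,1],[0,0,-0.013,0,1],[0,0,-0.013,0,1]]
  ]
}}

```text
time: 8.65
tcp_pos: [0.5384, -0.1856, 0.2841]
ee_rot: [0.056, -0.705, 0.056, 0.705]
wrist_force: [-0.3, -0.7, -3.1]
grip_width: 0.474
```

Call:
{"method": "step_arm", "body": {
  "deltas": [
    [[0,0,-0.007,0,1],[0,0,-0.013,0,1],[0,0,-0.013,0,1]]
  ]
}}

```text
time: 8.95
tcp_pos: [0.5384, -0.1856, 0.2821]
ee_rot: [0.056, -0.705, 0.056, 0.705]
wrist_force: [0.3, 0.3, -2.6]
grip_width: 0.477
```

Call:
{"method": "step_arm", "body": {
  "deltas": [
    [[0,0,-0.007,0,1],[0,0,-0.013,0,1],[0,0,-0.013,0,1]]
  ]
}}

```text
time: 9.25
tcp_pos: [0.5384, -0.1856, 0.2801]
ee_rot: [0.056, -0.705, 0.056, 0.705]
wrist_force: [-0.7, 0.1, -2.0]
grip_width: 0.473
```

Call:
{"method": "step_arm", "body": {
  "deltas": [
    [[0,0,-0.007,0,1],[0,0,-0.013,0,1],[0,0,-0.013,0,1]]
  ]
}}

```text
time: 9.55
tcp_pos: [0.5384, -0.1856, 0.2782]
ee_rot: [0.056, -0.705, 0.056, 0.705]
wrist_force: [-0.4, 0.6, -3.3]
grip_width: 0.473
```

Call:
{"method": "step_arm", "body": {
  "deltas": [
    [[0,0,-0.007,0,1],[0,0,-0.013,0,1],[0,0,-0.013,0,1]]
  ]
}}

```text
time: 9.85
tcp_pos: [0.5384, -0.1856, 0.2762]
ee_rot: [0.056, -0.705, 0.056, 0.705]
wrist_force: [0.1, -0.1, -2.9]
grip_width: 0.475
```

Call:
{"method": "step_arm", "body": {
  "deltas": [
    [[0,0,-0.007,0,1],[0,0,-0.013,0,1],[0,0,-0.013,0,1]]
  ]
}}

```text
time: 10.15
tcp_pos: [0.5385, -0.1856, 0.2745]
ee_rot: [-0.056, 0.705, -0.056, -0.705]
wrist_force: [0.4, -0.3, -2.6]
grip_width: 0.474
```

Call:
{"method": "step_arm", "body": {
  "deltas": [
    [[0,0,-0.007,0,1],[0,0,-0.013,0,1],[0,0,-0.013,0,1]]
  ]
}}

```text
time: 10.45
tcp_pos: [0.5387, -0.1856, 0.2728]
ee_rot: [-0.056, 0.705, -0.056, -0.705]
wrist_force: [-0.1, 0.3, 0.5]
grip_width: 0.473
```

```bash
python3 meas.py; python3 look.py crop7 298 130 35
```

```text
tcp [ 0.5387 -0.1856  0.2728] time 10.45 F [-0.1  0.3  0.5]
axis xy at zm [ 0.5385 -0.1841] 0.206 slopes [0.0463 0.0043] n 265 zmin 0.1487207200972016
foot xy [ 0.5353 -0.1844]
img du at low/high (meas - tcp axis), px [np.float64(0.45), np.float64(-0.83)]
[ 0.5387 -0.1856  0.2728] 10.55 [0.4 0.7 1.4] 0.48238877173825917
```

View pics/crop7.png

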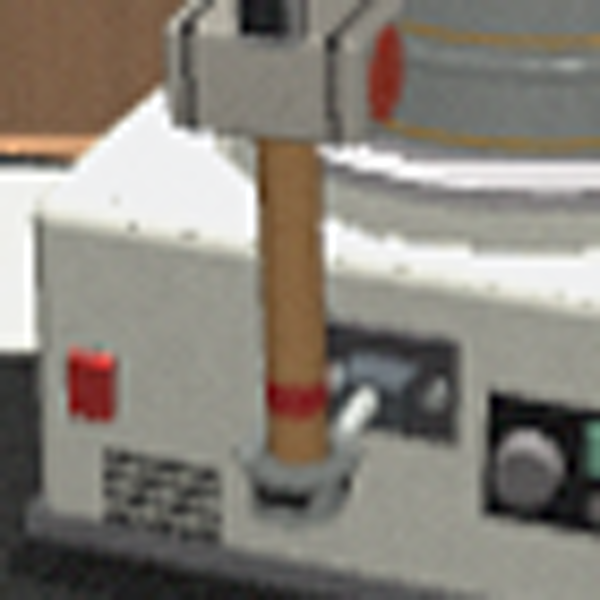

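The handle has entered the ring, between its front and back rims. The first lip drag shows in Fz, so I'll continue down.

Call:
{"method": "step_arm", "body": {
  "deltas": [
    [[0,0,-0.01,0,1],[0,0,-0.02,0,1],[0,0,-0.03,0,1],[0,0,-0.03,0,1]]
  ]
}}

```text
time: 10.95
tcp_pos: [0.5378, -0.1856, 0.2671]
ee_rot: [0.056, -0.704, 0.056, 0.705]
wrist_force: [-0.0, 0.1, -3.8]
grip_width: 0.473
```

Call:
{"method": "step_arm", "body": {
  "deltas": [
    [[0,0,-0.01,0,1],[-0.002,0,-0.02,0,1],[-0.002,0,-0.03,0,1],[-0.002,0,-0.03,0,1]]
  ]
}}

```text
time: 11.35
tcp_pos: [0.5384, -0.1857, 0.2637]
ee_rot: [-0.056, 0.705, -0.056, -0.705]
wrist_force: [1.2, 0.7, 1.8]
grip_width: 0.477
```

Call:
{"method": "step_arm", "body": {
  "deltas": [
    [[0,0,-0.01,0,1],[-0.002,0,-0.02,0,1],[-0.002,0,-0.03,0,1],[-0.002,0,-0.03,0,1]]
  ]
}}

```text
time: 11.75
tcp_pos: [0.5378, -0.1856, 0.2588]
ee_rot: [0.056, -0.705, 0.056, 0.705]
wrist_force: [0.9, 0.0, 2.0]
grip_width: 0.477
```

Call:
{"method": "step_arm", "body": {
  "deltas": [
    [[0,0,0,0,1],[-0.01,0,0,0,1],[-0.02,0,0,0,1],[-0.02,0,0,0,1]]
  ],
  "squeeze": 25
}}

```text
time: 12.15
tcp_pos: [0.5348, -0.1854, 0.259]
ee_rot: [-0.056, 0.705, -0.056, -0.705]
wrist_force: [1.5, 0.6, 1.0]
grip_width: 0.474
```

Call:
{"method": "step_arm", "body": {
  "deltas": [
    [[-0.008,0,0,0,1],[-0.015,0,0,0,1],[-0.015,0,0,0,1]]
  ]
}}

```text
time: 12.45
tcp_pos: [0.5327, -0.1854, 0.259]
ee_rot: [-0.056, 0.705, -0.056, -0.705]
wrist_force: [1.1, 1.8, 1.1]
grip_width: 0.476
```

```bash
python3 meas.py
```

```text
tcp [ 0.5327 -0.1854  0.259 ] time 12.45 F [1.1 1.8 1.1]
axis xy at zm [ 0.5362 -0.184 ] 0.198 slopes [ 0.007 -0.008] n 246 zmin 0.14742857071757498
foot xy [ 0.5357 -0.1834]
img du at low/high (meas - tcp axis), px [np.float64(-1.18), np.float64(-1.67)]
```

It's straight now, with a slope of about 0.4°. I'll firm the grip and feed down.

Call:
{"method": "step_arm", "body": {
  "deltas": [
    [[0,0,0,0,1],[0,0,-0.02,0,1],[0,0,-0.04,0,1],[0,0,-0.06,0,1],[0,0,-0.08,0,1],[0,0,-0.1,0,1],[0,0,-0.12,0,1],[0,0,-0.12,0,1]]
  ],
  "squeeze": 70
}}

```text
time: 13.3
tcp_pos: [0.5323, -0.1856, 0.2404]
ee_rot: [0.056, -0.705, 0.056, 0.705]
wrist_force: [1.8, 0.5, 1.0]
grip_width: 0.475
```

Call:
{"method": "step_arm", "body": {
  "deltas": [
    [[0,0,-0.02,0,1],[0,0,-0.04,0,1],[0,0,-0.06,0,1],[0,0,-0.08,0,1],[0,0,-0.1,0,1],[0,0,-0.12,0,1],[0,0,-0.14,0,1],[0,0,-0.16,0,1],[0,0,-0.18,0,1],[0,0,-0.2,0,1]]
  ]
}}

```text
time: 14.3
tcp_pos: [0.5326, -0.1856, 0.2107]
ee_rot: [0.056, -0.705, 0.056, 0.705]
wrist_force: [1.5, 0.9, 4.5]
grip_width: 0.47
```

```bash
python3 meas.py
```

```text
tcp [ 0.5326 -0.1856  0.2107] time 14.3 F [1.5 0.9 4.5]
axis xy at zm [ 0.5353 -0.1847] 0.142 slopes [0.019  0.0155] n 194 zmin 0.07984145220796623
foot xy [ 0.534  -0.1857]
img du at low/high (meas - tcp axis), px [np.float64(-0.52), np.float64(-1.0)]
```

Call:
{"method": "step_arm", "body": {
  "deltas": [
    [[0,0,-0.02,0,1],[0,0,-0.04,0,1],[0,0,-0.06,0,1],[0,0,-0.08,0,1],[0,0,-0.1,0,1],[0,0,-0.12,0,1],[0,0,-0.14,0,1],[0,0,-0.16,0,1],[0,0,-0.18,0,1],[0,0,-0.2,0,1],[0,0,-0.22,0,1],[0,0,-0.24,0,1],[0,0,-0.26,0,1],[0,0,-0.28,0,1]]
  ]
}}

```text
time: 15.75
tcp_pos: [0.5326, -0.1856, 0.1687]
ee_rot: [0.056, -0.705, 0.056, 0.705]
wrist_force: [0.7, -0.9, 3.8]
grip_width: 0.478
```

```bash
python3 look.py crop8 298 130 45; python3 - <<'E'
from h import *
z=np.load('pics/side.npz');C=cloud('side',z['d'])[85:175,250:345].reshape(-1,3)
t=monitor.sense()['tcp_pos']
Q=C[(abs(C[:,0]-t[0])<.05)&(abs(C[:,1]-t[1])<.035)]
h,e=np.histogram(Q[:,2],np.arange(.1,.24,.005));print(dict(zip(e.round(3).tolist(),h.tolist())))
E
```

```text
[ 0.5323 -0.1855  0.1682] 15.8 [ 1.3 -0.3  2.1] 0.4798213307921035
{0.1: 8, 0.105: 11, 0.11: 12, 0.115: 10, 0.12: 6, 0.125: 11, 0.13: 15, 0.135: 20, 0.14: 11, 0.145: 35, 0.15: 31, 0.155: 12, 0.16: 2, 0.165: 18, 0.17: 32, 0.175: 33, 0.18: 40, 0.185: 41, 0.19: 41, 0.195: 48, 0.2: 103, 0.205: 17, 0.21: 23, 0.215: 17, 0.22: 18, 0.225: 18, 0.23: 18}
```

View pics/crop8.png

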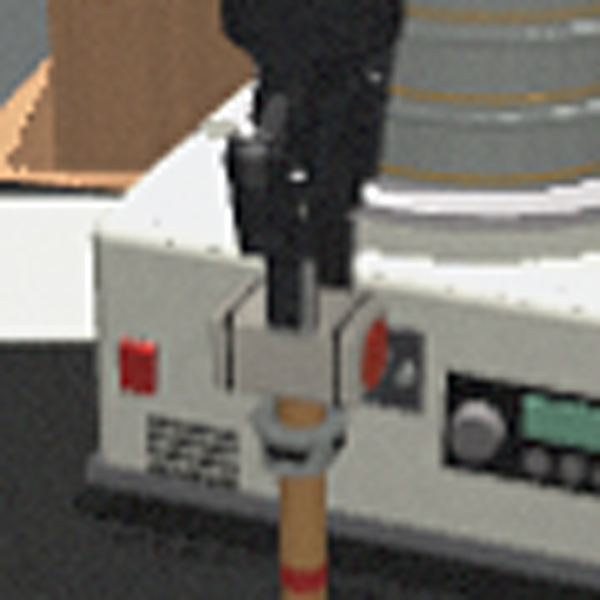

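The head's underside is about 15 mm above the rim, with the handle upright through the ring. I'll approach the seat slowly.

Call:
{"method": "step_arm", "body": {
  "deltas": [
    [[0,0,-0.015,0,1],[0,0,-0.03,0,1],[0,0,-0.045,0,1],[0,0,-0.06,0,1],[0,0,-0.06,0,1]]
  ]
}}

```text
time: 16.3
tcp_pos: [0.5324, -0.1856, 0.1595]
ee_rot: [0.056, -0.705, 0.056, 0.705]
wrist_force: [2.1, -0.0, 2.0]
grip_width: 0.481
```

Call:
{"method": "step_arm", "body": {
  "deltas": [
    [[0,0,-0.007,0,1],[0,0,-0.013,0,1],[0,0,-0.013,0,1]]
  ]
}}

```text
time: 16.6
tcp_pos: [0.5326, -0.1856, 0.1579]
ee_rot: [0.056, -0.705, 0.056, 0.705]
wrist_force: [0.9, 0.3, 2.4]
grip_width: 0.475
```

Call:
{"method": "step_arm", "body": {
  "deltas": [
    [[0,0,-0.007,0,1],[0,0,-0.013,0,1],[0,0,-0.013,0,1]]
  ]
}}

```text
time: 16.9
tcp_pos: [0.5325, -0.1856, 0.1559]
ee_rot: [0.056, -0.705, 0.056, 0.705]
wrist_force: [0.6, -0.4, 2.9]
grip_width: 0.477
```

Call:
{"method": "step_arm", "body": {
  "deltas": [
    [[0,0,-0.007,0,1],[0,0,-0.007,0,1]]
  ]
}}

```text
time: 17.1
tcp_pos: [0.5326, -0.1856, 0.1549]
ee_rot: [0.056, -0.705, 0.056, 0.705]
wrist_force: [0.6, 0.4, 3.2]
grip_width: 0.476
```

Call:
{"method": "step_arm", "body": {
  "deltas": [
    [[0,0,-0.007,0,1],[0,0,-0.007,0,1]]
  ]
}}

```text
time: 17.3
tcp_pos: [0.5326, -0.1856, 0.1538]
ee_rot: [0.056, -0.705, 0.056, 0.705]
wrist_force: [2.2, 0.4, 1.8]
grip_width: 0.476
```

Call:
{"method": "step_arm", "body": {
  "deltas": [
    [[0,0,-0.007,0,1],[0,0,-0.007,0,1]]
  ]
}}

```text
time: 17.5
tcp_pos: [0.5325, -0.1856, 0.1528]
ee_rot: [0.056, -0.705, 0.056, 0.705]
wrist_force: [1.3, -0.3, 2.2]
grip_width: 0.472
```

Call:
{"method": "step_arm", "body": {
  "deltas": [
    [[0,0,-0.006,0,1],[0,0,-0.006,0,1]]
  ]
}}

```text
time: 17.7
tcp_pos: [0.5326, -0.1856, 0.1519]
ee_rot: [0.056, -0.705, 0.056, 0.705]
wrist_force: [1.3, -0.6, 1.9]
grip_width: 0.474
```

Call:
{"method": "step_arm", "body": {
  "deltas": [
    [[0,0,-0.006,0,1],[0,0,-0.006,0,1]]
  ]
}}

```text
time: 17.9
tcp_pos: [0.5325, -0.1856, 0.151]
ee_rot: [0.056, -0.705, 0.056, 0.705]
wrist_force: [1.6, 0.6, 3.2]
grip_width: 0.477
```

Call:
{"method": "step_arm", "body": {
  "deltas": [
    [[0,0,-0.006,0,1],[0,0,-0.006,0,1]]
  ]
}}

```text
time: 18.1
tcp_pos: [0.5326, -0.1855, 0.1503]
ee_rot: [-0.056, 0.705, -0.056, -0.705]
wrist_force: [0.3, 1.8, 5.6]
grip_width: 0.477
```

Call:
{"method": "step_arm", "body": {
  "deltas": [
    [[0,0,-0.003,0,1],[0,0,-0.003,0,1]]
  ]
}}

```text
time: 18.3
tcp_pos: [0.5327, -0.1855, 0.15]
ee_rot: [-0.056, 0.705, -0.056, -0.705]
wrist_force: [0.8, 0.7, 7.0]
grip_width: 0.474
```

Call:
{"method": "step_arm", "body": {
  "deltas": [
    [[0,0,-0.002,0,1],[0,0,-0.002,0,1]]
  ]
}}

```text
time: 18.5
tcp_pos: [0.5328, -0.1855, 0.1499]
ee_rot: [-0.056, 0.705, -0.056, -0.705]
wrist_force: [-0.2, 0.0, 7.0]
grip_width: 0.473
```

Call:
{"method": "step_arm", "body": {
  "deltas": [
    [[0,0,-0.003,0,1],[0,0,-0.003,0,1]]
  ]
}}

```text
time: 18.7
tcp_pos: [0.5328, -0.1854, 0.1496]
ee_rot: [-0.056, 0.705, -0.056, -0.705]
wrist_force: [-0.1, 1.5, 9.1]
grip_width: 0.472
```

Call:
{"method": "step_arm", "body": {
  "deltas": [
    [[0,0,-0.003,0,1],[0,0,-0.003,0,1]]
  ]
}}

```text
time: 18.9
tcp_pos: [0.5329, -0.1854, 0.1493]
ee_rot: [-0.056, 0.705, -0.056, -0.705]
wrist_force: [-1.2, 2.1, 10.1]
grip_width: 0.476
```

Call:
{"method": "step_arm", "body": {
  "deltas": [
    [[0,0,-0.003,0,1],[0,0,-0.003,0,1]]
  ]
}}

```text
time: 19.1
tcp_pos: [0.5329, -0.1853, 0.149]
ee_rot: [-0.056, 0.705, -0.056, -0.705]
wrist_force: [-0.7, 2.5, 11.1]
grip_width: 0.48
```

Call:
{"method": "step_arm", "body": {
  "deltas": [
    [[0,0,-0.004,0,1],[0,0,-0.004,0,1]]
  ]
}}

```text
time: 19.3
tcp_pos: [0.533, -0.1852, 0.1486]
ee_rot: [-0.056, 0.705, -0.056, -0.705]
wrist_force: [-2.1, 1.9, 13.0]
grip_width: 0.475
```

Call:
{"method": "step_arm", "body": {
  "deltas": [
    [[0,0,-0.004,0,1],[0,0,-0.004,0,1]]
  ]
}}

```text
time: 19.5
tcp_pos: [0.5331, -0.1852, 0.1483]
ee_rot: [-0.056, 0.705, -0.056, -0.704]
wrist_force: [-3.1, 3.3, 16.6]
grip_width: 0.477
```

Call:
{"method": "step_arm", "body": {
  "deltas": [
    [[0,0,-0.003,0,1],[0,0,-0.003,0,1]]
  ]
}}

```text
time: 19.7
tcp_pos: [0.5332, -0.1851, 0.148]
ee_rot: [-0.056, 0.705, -0.056, -0.704]
wrist_force: [-2.3, 3.8, 17.4]
grip_width: 0.472
```

```bash
python3 meas.py; python3 look.py crop9 298 140 35; python3 - <<'E'
from h import *
z=np.load('pics/side.npz');C=cloud('side',z['d'])[85:175,250:345].reshape(-1,3)
t=monitor.sense()['tcp_pos']
Q=C[(abs(C[:,0]-t[0])<.05)&(abs(C[:,1]-t[1])<.04)&(C[:,2]>.175)&(C[:,2]<.195)]
print('top face',np.median(Q[Q[:,2]>.18][:,2]),np.histogram(Q[:,2],np.arange(.175,.196,.002)))
E
```

```text
tcp [ 0.5332 -0.1851  0.148 ] time 19.7 F [-2.3  3.8 17.4]
axis xy at zm [ 0.5345 -0.1853] 0.071 slopes [ 0.0298 -0.0008] n 200 zmin 0.017013265840895353
foot xy [ 0.5327 -0.1852]
img du at low/high (meas - tcp axis), px [np.float64(-0.24), np.float64(-0.32)]
[ 0.5332 -0.1851  0.148 ] 19.8 [-3.1  4.  16.6] 0.47139150619805287
top face 0.18219315987551643 (array([14, 20, 37, 51, 16,  8, 10,  8,  9,  5]), array([0.175, 0.177, 0.179, 0.181, 0.183, 0.185, 0.187, 0.189, 0.191,
       0.193, 0.195]))
```

View pics/crop9.png

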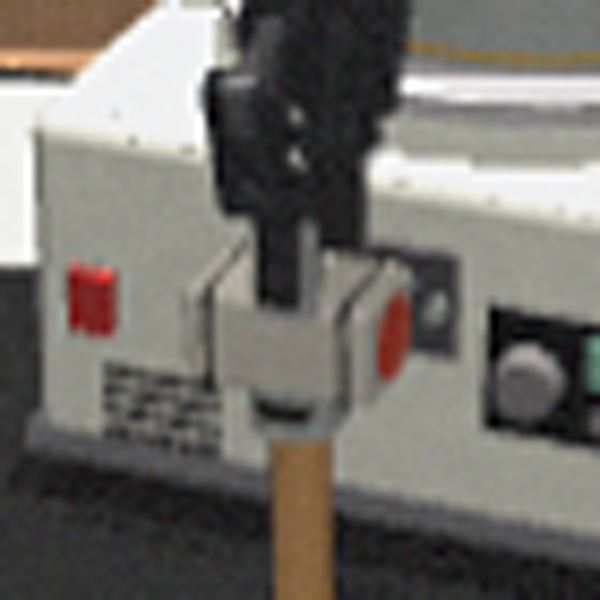

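Call:
{"method": "step_arm", "body": {
  "deltas": [
    [[0,0,-0.003,0,1],[0,0,-0.003,0,1]]
  ]
}}

```text
time: 20.0
tcp_pos: [0.5333, -0.1851, 0.1477]
ee_rot: [-0.056, 0.706, -0.056, -0.704]
wrist_force: [-4.0, 3.7, 17.9]
grip_width: 0.471
```

Call:
{"method": "step_arm", "body": {
  "deltas": [
    [[0,0,-0.003,0,1],[0,0,-0.003,0,1]]
  ]
}}

```text
time: 20.2
tcp_pos: [0.5333, -0.185, 0.1474]
ee_rot: [-0.056, 0.706, -0.056, -0.704]
wrist_force: [-4.2, 3.9, 19.1]
grip_width: 0.478
```

The force has risen steadily to about 22 N net, so the head is seated. I'll ease part of the load and open.

Call:
{"method": "step_arm", "body": {
  "deltas": [
    [[0,0,0.007,0,1],[0,0,0.007,0,1]]
  ],
  "squeeze": 30
}}

```text
time: 20.4
tcp_pos: [0.5332, -0.1852, 0.1482]
ee_rot: [-0.056, 0.705, -0.056, -0.704]
wrist_force: [-3.5, 3.3, 14.9]
grip_width: 0.481
```

Call:
{"method": "step_arm", "body": {
  "deltas": [
    [[0,0,0,0,0.0],[0,0,0,0,-0.5],[0,0,0,0,-1],[0,0,0,0,-1],[0,0,0,0,-1],[0,0,0,0,-1]]
  ]
}}

```text
time: 21.0
tcp_pos: [0.5324, -0.1857, 0.1464]
ee_rot: [0.056, -0.705, 0.056, 0.705]
wrist_force: [-0.2, -0.1, -0.5]
grip_width: 1.001
```

Call:
{"method": "step_arm", "body": {
  "deltas": [
    [[0,0,0.07,0,-1],[0,0,0.2,0,-1],[0,0,0.4,0,-1],[0,0,0.7,0,-1],[0,0,1,0,-1],[0,0,1,0,-1]]
  ]
}}

```text
time: 21.6
tcp_pos: [0.5357, -0.186, 0.304]
ee_rot: [-0.055, 0.709, -0.057, -0.701]
wrist_force: [0.6, 0.0, -0.4]
grip_width: 1.002
```

```bash
python3 look.py crop10 298 145 30; python3 - <<'E'
from h import *
z=np.load('pics/side.npz');C=cloud('side',z['d'])[100:200,250:345];p=z['p'].astype(int)[100:200,250:345]
Q=C.reshape(-1,3);c=np.array([.536,-.184])
T=Q[(abs(Q[:,0]-c[0])<.045)&(abs(Q[:,1]-c[1])<.035)&(Q[:,2]>.17)&(Q[:,2]<.2)]
A=np.c_[T[:,:2]-c,np.ones(len(T))];m=T[:,2]>.179
for _ in range(10):
    q=np.linalg.lstsq(A[m],T[m,2],rcond=None)[0];m=abs(A@q-T[:,2])<.003
print('top plane slopes/height',q,m.sum(),cv2.minAreaRect((T[m][:,:2]*1000).astype(np.float32)))
K=C[(C[...,2]>.135)&(C[...,2]<.18)&(abs(C[...,0]-c[0])<.03)&(C[...,1]>-.18)]
P=Q[(Q[:,2]>.155)&(Q[:,2]<.178)&(abs(Q[:,0]-c[0])<.03)&(Q[:,1]>-.19)];print('cheek line',np.polyfit(P[:,0],P[:,1],1))
p,d=grab('top');cv2.imwrite('pics/top9.png',cv2.resize(p[160:235,350:450,::-1],(600,450),interpolation=cv2.INTER_CUBIC))
E
```

```text
[ 0.5344 -0.1858  0.3007] 21.65 [ 0.3  0.9 -1.1] 0.9999327786774145
top plane slopes/height [ 0.00554215 -0.06756273  0.18431784] 174 ((536.0250854492188, -178.27745056152344), (41.87880325317383, 68.6462173461914), 81.34888458251953)
cheek line [-0.18151526 -0.06495831]
```

View pics/crop10.png

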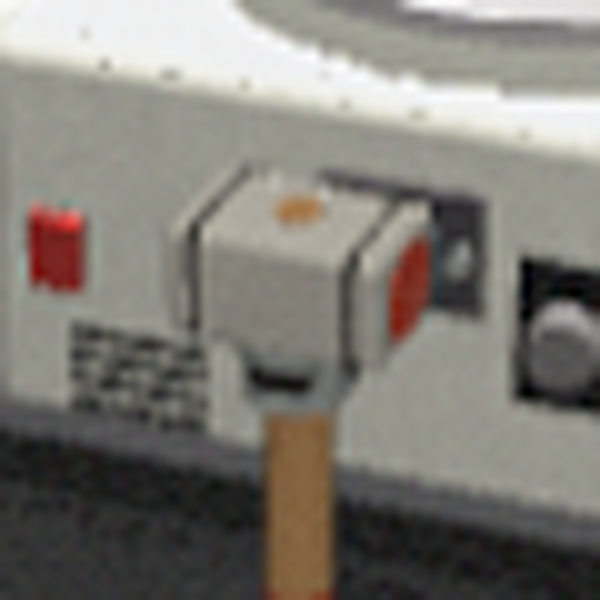

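It's seated and released, with yaw about −9°. I'll retract clear and check the tilt with both cameras.

Call:
{"method": "step_arm", "body": {
  "deltas": [
    [[0,0,0.2,0,-1],[-0.1,0.3,0.4,0,-1],[-0.3,0.6,0.5,0,-1],[-0.6,1,0.5,0,-1],[-0.7,1,0.5,0,-1],[-0.7,1,0.5,0,-1]]
  ]
}}

```text
time: 22.3
tcp_pos: [0.4237, -0.0312, 0.3716]
ee_rot: [0.054, -0.705, 0.054, 0.706]
wrist_force: [-0.5, 0.2, 0.5]
grip_width: 0.999
```

```bash
python3 - <<'E'
from h import *
from meas import handle
from scipy.optimize import least_squares
c=np.array([.536,-.184])
for k in range(3):
    a,zm,n,rows,_=handle(.02,.12,[*c,.3]);print('handle',a.round(4),zm.round(3),n)
    l=np.polyfit(rows[:,1],rows[:,0],1);q=proj('side',[[*c,.03],[*c,.11]]);print([(np.polyval(l,b[1])-b[0]).round(2) for b in q])
for n in('side','top'):
  for k in range(3):
    p,d=grab(n);C=cloud(n,d)
    u,v=proj(n,[[*c,.188]])[0].astype(int);Q=C[v-30:v+30,u-30:u+30].reshape(-1,3)
    T=Q[(abs(Q[:,0]-c[0])<.045)&(abs(Q[:,1]-c[1])<.035)&(Q[:,2]>.17)&(Q[:,2]<.2)]
    A=np.c_[T[:,:2]-c,np.ones(len(T))];m=T[:,2]>.179
    for _ in range(10):
        q=np.linalg.lstsq(A[m],T[m,2],rcond=None)[0];m=abs(A@q-T[:,2])<.003
    print(n,q.round(4),m.sum(),T[m].mean(0).round(4),cv2.minAreaRect((T[m][:,:2]*1000).astype(np.float32))[2])
  bench=C.reshape(-1,3);print('bench z',np.median(bench[(abs(bench[:,2])<.01)][:,2]))
p=vision.camera('top')[0];
g=[cv2.resize(p[v-37:v+38,u-50:u+50,::-1],(400,300)) for p,u,v in((p,400,200),(np.load('pics/side.npz')['p'],298,160))];cv2.imwrite('pics/fin.png',np.hstack(g))
E
```

```text
handle [ 0.5362 -0.1871  0.0079  0.0307] 0.071 171
[np.float64(0.37), np.float64(-0.07)]
handle [ 0.5364 -0.1873 -0.006   0.0216] 0.071 177
[np.float64(0.39), np.float64(0.05)]
handle [ 0.5365 -0.1874  0.0031  0.0253] 0.073 178
[np.float64(0.39), np.float64(-0.06)]
side [-0.016  -0.08    0.1842] 178 [ 0.535  -0.1773  0.1837] 79.35305786132812
side [-0.0108 -0.0452  0.1842] 168 [ 0.5359 -0.1782  0.184 ] 79.82026672363281
side [-0.0122 -0.0634  0.184 ] 178 [ 0.5347 -0.1776  0.1836] 82.46466064453125
bench z -0.000737053393095044
top [0. 0. 0.] 0 [nan nan nan] 0.0
top [0. 0. 0.] 0 [nan nan nan] 0.0
top [0. 0. 0.] 0 [nan nan nan] 0.0
bench z -0.0009192586040033257<stdin>:16: RuntimeWarning: Mean of empty slice.
  ret = um.true_divide(
```

The side camera suggests a lean of 1.5–3.6° towards +y, and the top view is blocked by the arm. I'll move the arm clear so the top camera can measure it.

Call:
{"method": "step_arm", "body": {
  "deltas": [
    [[0,0.3,0,0,-1],[0,0.6,0,0,-1],[0,1,0,0,-1],[0,1,0,0,-1],[0,1,0,0,-1]]
  ]
}}

```text
time: 23.3
tcp_pos: [0.4275, 0.1161, 0.3715]
ee_rot: [0.055, -0.705, 0.054, 0.705]
wrist_force: [0.5, -0.4, -0.9]
grip_width: 1.0
```

```bash
cat > tilt.py <<'E'
from h import *
c=np.array([.536,-.184])
for n in('side','top'):
  R=[]
  for k in range(6):
    p,d=grab(n);C=cloud(n,d)
    u,v=proj(n,[[*c,.188]])[0].astype(int);Q=C[v-30:v+30,u-30:u+30].reshape(-1,3)
    T=Q[(abs(Q[:,0]-c[0])<.045)&(abs(Q[:,1]-c[1])<.035)&(Q[:,2]>.165)&(Q[:,2]<.21)]
    if len(T)<30: print(n,'occluded',len(T));break
    A=np.c_[T[:,:2]-c,np.ones(len(T))];m=T[:,2]>.176
    for _ in range(10):
        q=np.linalg.lstsq(A[m],T[m,2],rcond=None)[0];m=abs(A@q-T[:,2])<.003
    R.append([*q,m.sum(),*T[m].mean(0),cv2.minAreaRect((T[m][:,:2]*1000).astype(np.float32))[2]])
  if R: print(n,np.mean(R,0).round(4),np.std(R,0)[:3].round(4))
E
python3 tilt.py
```

```text
side [-9.20000e-03 -5.65000e-02  1.84000e-01  1.76000e+02  5.35000e-01
 -1.77800e-01  1.83700e-01  7.92417e+01] [0.0056 0.0087 0.0001]
top [-8.500000e-03 -3.460000e-02  1.850000e-01  3.478333e+02  5.361000e-01
 -1.853000e-01  1.850000e-01  8.047510e+01] [0.0059 0.0137 0.0001]
```

```bash
python3 -c "
from h import *
print(ctrl.close_job())"
```

```text
the job is handed in; nothing more can be done
None
```

The mallet is parked in the ring, released, and the job was handed in at about 24 s of the 64 s allowed.

I gripped the off-white mallet's head and straightened it in the tube before drawing it out. It still hung about 2.5° off plumb, so I straightened it again once its foot was in the ring. I then fed it down against the lip drag until the head stopped. The highest seating force I read was about 22 N net, against the 40 N limit.

**Last checks:**
- **Height:** the head's underside is about 1.6 to 2.6 mm below the nominal rim height. The allowed band is 4 mm below to 1.8 mm above.
- **Direction:** the head is at about −9.5 to −11°, and the shaker's front panel is at −9°. The allowance is 12°.
- **Position:** the handle is within about 3 mm of the ring centre I measured.
- **Arm:** the gripper is open and well clear, and no force shows on the wrist.

**Disagreements and gaps:**
- **Lean:** the readings do not agree. The mallet leans outward, away from the panel. The handle and the top camera give about 1.5 to 2°, and the side camera's view of the head gives about 3.2° on average. All are under the 4.5° limit.
- **Seating:** the force rose gradually over about 3 mm instead of stopping sharply, so the ring probably gave a little under the push.
- **Final picture:** I could not view one because the viewing limit was reached. I did not re-measure the other things on the bench, but nothing I saw suggested they were touched.

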